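# Lock the rice cooker's lid and start the programme

## Robot

A 6-joint arm with a two-finger parallel gripper is mounted at the origin on the work surface. World frame = base frame: x ahead of the robot, y to its left, z up, the work surface at z = 0. Lengths are in mm, angles in degrees, forces in N, time in s.
With the tool pointing down it reaches from about 250 to 725 mm from the base axis. Payload 9.7 kg.
Tool frame: the origin (TCP) lies at the very end of the fingers, on their centre line; the grasp point (between the pads) lies 19 mm behind it (r.grip_point_offset is the distance from the TCP to the grasp point, in mm); z points along the fingers, y is the line along which they close (so a half turn about z gives the same grasp; the last joint's range is limited). The gripper opens to 85 mm and grips with 20 to 120 N. Pads are 22 mm wide; open, the fingers measure 114 mm over their backs; the gripper's body (76 mm by 85 mm) begins 54 mm behind the grasp point. The pads swing forward as they close: fully open they stand 13 mm farther back than shut.
Start: joints at [67.208, 4.979, 10.078, 95.1, 0, 90], TCP at [213.062, 507.052, 231.284] pointing down, gripper open.
Joint ranges: [-179.16, 179.16], [-48.56, 103.87], [-65.8, 70.77], [-126.05, 130.52], [-82.76, 87.17], [-180, 180]. Speed limits (degrees/s): [127.2, 127.2, 147.25, 180, 180, 180].

## Interface

Orientations are given as a 3x3 rotation matrix whose columns are the frame's x, y, z axes.
In Python, from plant import r, imaging gives the robot as it stands.
- The arm moves only by the tool jog_arm, never from a script. Its argument "commands" is a list that holds one entry, the list of rows, each a list of 7 numbers: the shift along the tool's x, y, z in mm, then the turn, a rotation vector about the tool's x, y, z in degrees, then the finger opening in mm, from 0 to 85.4. In form: [[[dx, dy, dz, wx, wy, wz, grip], ...]]. A call has exactly 5 rows; each row is the pose to reach, as a shift and turn from the pose commanded when the call began, along the tool's axes at that moment; what a row does not reach only later rows make up. A row lasts 1/10 s, in which the tool goes at most 50 mm and 8.59 degrees, less where a joint would pass 70% of its speed; a pose out of reach is approached as far as the arm can. A call with a gripper value outside its range is refused whole. The fingers move at their own pace and stop on an object; "grip_force" is the grip in N (left out, the last holds). Time passes only in rows, so rows that repeat a pose let the fingers close, or fill a call up. It gives the time, the measured TCP pose, the force, the opening and the grip force at its end, in the units of the state.
- r.observe(): the state, without advancing time (a new reading comes with each control period).
- imaging.get_image(name): name is "scene" or "top" or "wrist"; returns a dict with "frame" (384x512x3 uint8, blue, green, red), "depth" (384x512 float32, mm along the optical axis (not along the pixel's ray), 0 where there is no reading), "fx", "fy", "cx", "cy" (pixels), "origin" and "orientation" of the camera in the world. Camera axes: x right, y down, z forward; pixel columns grow to the right and rows downward; lengths in mm; the calibration is good to about 2 mm. A picture is of the moment at which its call begins.
- r.sign_off(): hands the job in; it is judged then, once.
The state is a dict: "time_s": time; "qpos": joint angles; "qd": joint speeds; "effort": joint torques, N m; "eef_pos": TCP position; "ee_rot": TCP orientation; "wrist_force": force on the tool from outside, world axes, zero at the start; "wrist_torque": the same for the moment, N m; "width": finger opening in mm; "grip_force": force on a finger pad.
Only numpy, scipy, OpenCV 4.12 (cv2) and the standard library are available. Lean on these libraries where they do the work, as an engineer would, in place of code of your own. Each camera call takes 0.05 s, during which the arm holds its last target. There are 200 camera calls.

## Task

The rice is in and the lid is down: get the pressure rice cooker going. With light fingertip touches, push the dark lever on top of the lid, without gripping it, across to the red lock mark, then tap the white menu key, then tap the green cook key, letting each key come up again. Do not press any other key or the grey lid-release bar, and do not shift or lift the cooker or disturb the bowl, cup, bottle and paddle around it.

Things in the scene. Friction and masses are not known exactly. Their poses are not given: they have to be found in the camera images.
- cooker: Red pressure rice cooker, white lid, 320 (x) x 260 (y) x 214 mm (the folded grey carrying handle adds 20 mm at the back and sides), 4 kg, loose. Origin: centre of its underside on the counter; x: front to back, y: to its left seen from the robot, z up. The front third of the lid is a black key panel sloping down 10 degrees to the front; the rest of the lid's top is flat, 214 mm above the counter.
- steam_vent (a point): Centre of the top of the black steam vent, 48 mm across, which stands 16 mm above the flat lid top at its back right.
- lid_lock (a joint): Lid-lock lever, dark steel, turning about a vertical pivot: 0 = unlocked (points 0.6 rad left of straight to the cooker's front, black mark), 1.2 rad = stop at the locked end (0.6 rad right, red mark); counterclockwise from above is positive: the tip goes from the cooker's +y to its -y side. Locked from 0.95 on. May start partly across; stays where left; needs 1 N at the tip.
- lid_lock_pivot (a point): Point on the lever's pivot axis, level with the lever's top (19 mm above the flat lid top), on the cooker's centre line; axes as the cooker's. Round hub, 40 mm across.
- lid_lock_tip (a point): On the centre line of the lever's upper face, 55 mm from the pivot axis and 11 mm short of the lever's end, 19 mm above the flat lid top. The lever bar is 13 mm wide, its sides reach from 3 to 19 mm above the lid top. x axis: from this point to the pivot, turns with the lever.
- menu_key (a joint): Menu key, white, back left of the panel. Spring key: 0 = up, 0.005 m = fully down; gives from 0.8 N, fully down at 5 N, registers from 0.0025 (3 N), springs back up. Pressing anything on the cooker with over 25 N is too hard.
- menu_key_top (a point): White menu key, 24 mm round key standing 6.5 mm proud of the sloping black panel. Centre of its top face; z axis: normal of the sloping panel (10 degrees off vertical, leaning to the cooker's front); it goes down along -z.
- cook_key (a joint): Cook key, green, back right of the panel. Spring key: 0 = up, 0.005 m = fully down; gives from 0.8 N, fully down at 5 N, registers from 0.0025 (3 N), springs back up. Pressing anything on the cooker with over 25 N is too hard.
- cook_key_top (a point): Green cook key, 24 mm round key standing 6.5 mm proud of the sloping black panel. Centre of its top face; z axis: normal of the sloping panel (10 degrees off vertical, leaning to the cooker's front); it goes down along -z.
- timer_key (a joint): Timer key, blue, front left: not to be pressed. Spring key: 0 = up, 0.005 m = fully down; gives from 0.8 N, fully down at 5 N, registers from 0.0025 (3 N), springs back up. Pressing anything on the cooker with over 25 N is too hard.
- timer_key_top (a point): Blue timer key, 24 mm round key standing 6.5 mm proud of the sloping black panel, 52 mm in front of the menu key: not to be pressed.
- cancel_key (a joint): Cancel key, orange, front right: not to be pressed. Spring key: 0 = up, 0.005 m = fully down; gives from 0.8 N, fully down at 5 N, registers from 0.0025 (3 N), springs back up. Pressing anything on the cooker with over 25 N is too hard.
- cancel_key_top (a point): Orange cancel key, 24 mm round key standing 6.5 mm proud of the sloping black panel, 52 mm in front of the cook key: not to be pressed.
- lid_release (a joint): Lid-release bar, grey, front centre: not to be pressed. Spring key: 0 = up, 0.005 m = fully down; gives from 0.8 N, fully down at 5 N, registers from 0.0025 (3 N), springs back up. Pressing anything on the cooker with over 25 N is too hard.
- lid_release_top (a point): Grey lid-release bar, 22 x 56 mm, standing 6.5 mm proud of the panel, front centre: not to be pressed.
- rice_bowl: Blue ceramic rice bowl, 110 mm across, 58 mm high, beside the cooker. Origin: centre of its underside.
- measuring_cup: Yellow plastic measuring cup, 68 mm across, 70 mm high, beside the cooker. Origin: centre of its underside.
- sauce_bottle: Amber sauce bottle with a red cap, 56 mm across, 170 mm high, beside the cooker. Origin: centre of its underside.
- rice_paddle: Wooden rice paddle 200 mm long, lying on the counter beside the cooker. Origin: on the counter at its middle; its handle points along its -x axis.

How it is judged (in metres and radians):
On the way, in this order (a step that is already met when the one before it is completed fails the run):
1. the lid-lock lever is pushed across to its locked mark (value of joint lid_lock above 0.95 rad and value of joint each of menu_key, timer_key, cook_key, cancel_key, lid_release below 0.001 m), for 0.1 s.
2. the white menu key is tapped (value of joint menu_key above 0.0025 m and value of joint cook_key below 0.001 m), for 0.03 s.
3. the menu key is up again and the green cook key is tapped (value of joint cook_key above 0.0025 m and value of joint menu_key below 0.001 m), for 0.03 s.
At the end, for the whole second after the job is handed in: The lever is within 0.25 rad of its locked stop, all five keys are up (within 1 mm), the cooker stands upright and still within 15 mm of where it was, and bowl, cup, bottle and paddle are within 20 mm of where they were (all of step 1 and distance of cooker from where it was at the start of the episode below 0.015 m and angle between cooker's own z axis and vertical below 0.03 rad and linear speed of cooker below 0.01 m/s and distance of each of rice_bowl, measuring_cup, sauce_bottle, rice_paddle from where it was at the start of the episode below 0.02 m); the robot touches nothing.
It fails at once if the menu or cook key is pressed before the lid is locked (value of joint lid_lock below 0.95 rad and value of joint any of menu_key, cook_key above 0.0025 m).
It fails at once if the timer key, cancel key or lid release is pressed (2.5 mm down) (value of joint any of timer_key, cancel_key, lid_release above 0.0025 m).
It fails at once if the cooker is touched with more than 25 N (contact force between any of the fingers, the arm and cooker above 25 N).
It fails at once if the cooker is shifted or lifted by 15 mm or tipped (distance of cooker from where it was at the start of the episode above 0.015 m or angle between cooker's own z axis and vertical above 0.06 rad).
It fails at once if the bowl, cup, bottle or paddle is moved by 20 mm (distance of any of rice_bowl, measuring_cup, sauce_bottle, rice_paddle from where it was at the start of the episode above 0.02 m).
It also fails if it takes over 48 s, if anything falls off the work surface, if the arm or the gripper's body presses on something with over 40 N, if the wrist force passes 120 N, or if a joint passes its speed limit or range.

## Working session

There is one attempt and no reset: what is moved stays moved. The work goes in short steps, Python scripts to look and compute and a tool call to move; the robot and the scene stay as the last step left them, time stands still between calls to the robot, and variables do not carry over. Pictures are saved under pics/ and viewed, at most 10 in all, crops included, and the job is handed in when it is done.

Besides the shell and the picture viewer there is one more tool, called after "Request:" by a JSON object that holds its "api" and its "payload", one argument or row to a line. jog_arm: Moves the arm, as the interface text tells. Its arguments: {"type":"object","properties":{"commands":{"type":"array","items":{"type":"array","items":{"type":"array","items":{"type":"number"}}}},"grip_force":{"type":"number"}},"required":["commands"]}

```bash
mkdir -p pics; ls
python3 - <<'E'
from plant import r, imaging
import cv2,numpy as np,pickle
d={}
for n in ["scene","top"]:
    d[n]=imaging.get_image(n); print(n,d[n]["origin"],np.round(d[n]["orientation"],3).tolist(),d[n]["fx"],d[n]["cx"],d[n]["cy"])
pickle.dump(d,open("im0.pkl","wb"))
cv2.imwrite("pics/a.png",np.vstack([d["scene"]["frame"]]))
cv2.imwrite("pics/b.png",cv2.resize(d["top"]["frame"],(800,600)))
s=r.observe();print({k:np.round(v,2).tolist() for k,v in s.items()})
E
```

```text
pics
scene [1211.3330987   424.37620129  834.77364576] [[-0.512, 0.596, -0.618], [0.859, 0.339, -0.384], [-0.02, -0.727, -0.686]] 389.35512036747735 261.599235771141 193.48287837448402
top [ 427.22381758   44.61941356 1158.48466785] [[0.014, -0.981, 0.194], [-1.0, -0.012, 0.016], [-0.013, -0.194, -0.981]] 375.574752023419 256.6980230942484 189.3251419396302
{'time_s': 0.1, 'qpos': [67.21, 5.01, 10.04, 95.1, 0.0, 90.0], 'qd': [0.07, 0.05, 0.16, -0.1, 0.02, -0.03], 'effort': [-0.0, -52.16, 46.57, 0.02, -0.0, -0.0], 'eef_pos': [212.98, 506.87, 230.64], 'ee_rot': [[-0.92, 0.39, -0.0], [0.39, 0.92, -0.0], [0.0, -0.0, -1.0]], 'wrist_force': [0.79, 0.23, 0.18], 'wrist_torque': [0.05, -0.01, 0.0], 'grip_force': 0.0, 'width': 85.07}
```

View pics/a.png

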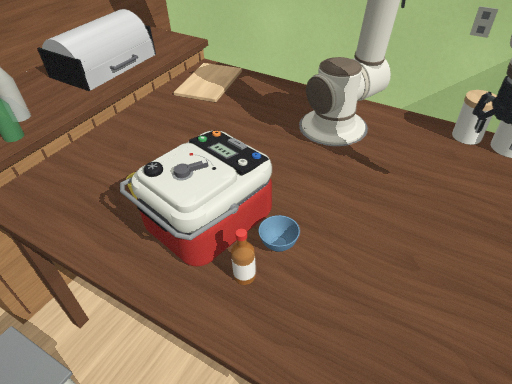

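View pics/b.png

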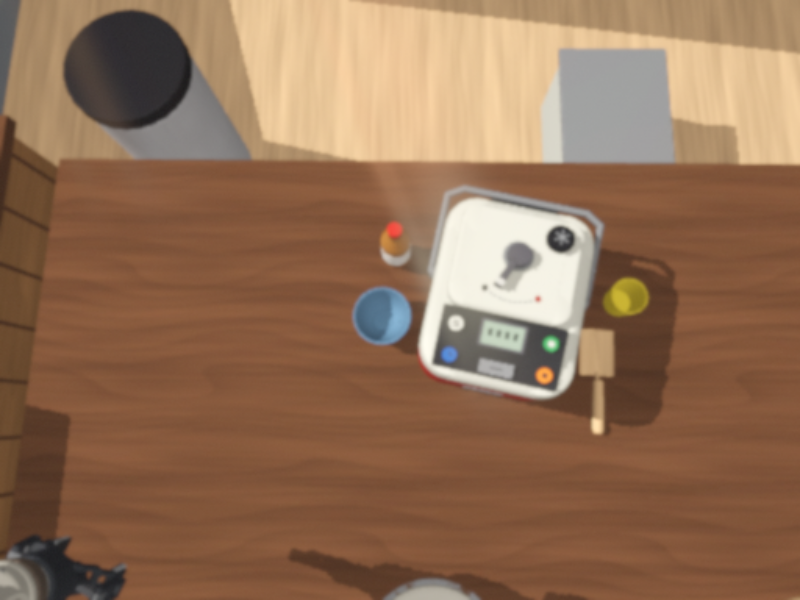

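The top view (800-px scale) has the menu key at (456,323), cook (551,344), timer (449,354) and cancel (544,375). The lever hub is at (518,255), with the bar pointing front-left to about (505,280), and the red mark is at (538,298). Next I'll triangulate from both views.

```bash
cat > h.py <<'E'
import cv2,numpy as np
def ray(im,u,v):
    d=np.array([(u-im["cx"])/im["fx"],(v-im["cy"])/im["fy"],1.0]);return np.array(im["origin"]),np.array(im["orientation"])@d
def pt(im,u,v,z):
    o,d=ray(im,u,v);return o+d*(z-o[2])/d[2]
def blob(im,lo,hi,box,mn=3):
    x0,y0,x1,y1=box;h=cv2.cvtColor(im["frame"],cv2.COLOR_BGR2HSV)[y0:y1,x0:x1]
    m=cv2.inRange(h,lo,hi);n,l,s,c=cv2.connectedComponentsWithStats(m)
    i=1+np.argmax(s[1:,4]) if n>1 else None
    return None if i is None else (c[i][0]+x0,c[i][1]+y0,s[i][4])
def tri(rs):
    A=0;b=0;
    for o,d in rs:
        d=d/np.linalg.norm(d);P=np.eye(3)-np.outer(d,d);A=A+P;b=b+P@o
    p=np.linalg.solve(A,b);return p,[np.linalg.norm((np.eye(3)-np.outer(d,d)/(d@d))@(p-o)) for o,d in rs]
C=dict(cook=((45,90,60),(85,255,255)),timer=((100,120,80),(125,255,255)),cancel=((6,150,120),(20,255,255)))
E
python3 - <<'E'
import pickle;from h import *
d=pickle.load(open("im0.pkl","rb"))
bx={"top":(265,110,390,262),"scene":(120,125,275,200)}
for k,(lo,hi) in C.items():
    rs=[]
    for n in d:
        b=blob(d[n],lo,hi,bx[n]);o=ray(d[n],b[0],b[1]);rs.append(o)
        z=d[n]["depth"][int(round(b[1])),int(round(b[0]))];print(k,n,np.round(b,1),np.round(o[0]+o[1]*z,1))
    p,e=tri(rs);print(np.round(p,1),np.round(e,1))
# menu in top: white in panel
b=blob(d["top"],(0,0,140),(179,80,255),(285,201,299,214));print("menu",b,pt(d["top"],b[0],b[1],215))
# dark lever in top, vent
b=blob(d["top"],(0,0,0),(179,90,150),(310,145,345,182));print("lever blob",b)
b=blob(d["top"],(0,0,0),(179,120,90),(346,142,372,164));print("vent",b,pt(d["top"],b[0],b[1],230))
print("hub",pt(d["top"],518*.64,255*.64,233),"tip",pt(d["top"],503*.64,281*.64,233),"redmark",pt(d["top"],538*.64,298*.64,214))
im=d["top"]
D=im["depth"]
for (u,v) in [(300,150),(320,200),(330,180),(345,190)]:
    o,dd=ray(im,u,v);print((u,v),np.round(o+dd*D[v,u],1))
cv2.imwrite("pics/c.png",cv2.resize(im["frame"][115:260,260:395],None,fx=4,fy=4,interpolation=cv2.INTER_CUBIC))
E
```

```text
cook scene [202.  138.7  41. ] [ 548.8 -174.3  217.9]
cook top [352.1 219.7  63. ] [ 538.9 -180.6  215.4]
[ 539.7 -182.2  209.5] [0.2 0.2]
timer scene [256.  155.2  52. ] [525.2 -16.6 205.4]
timer top [286.8 226.7  67. ] [520.  -17.5 205.9]
[520.8 -18.5 201.6] [0.8 0.8]
cancel scene [216.2 133.3  41. ] [ 494.7 -167.1  205.7]
cancel top [348.  239.9  94. ] [ 488.8 -170.5  207.9]
[ 489.1 -171.9  200.8] [0.2 0.2]
menu (np.float64(291.3783783783784), np.float64(206.2072072072072), np.int32(111)) [571.18853034 -28.55527238 215.        ]
lever blob (np.float64(331.49808429118775), np.float64(165.0191570881226), np.int32(261))
vent (np.float64(358.2962962962963), np.float64(153.56296296296296), np.int32(135)) [ 707.16876952 -198.89557267  230.        ]
hub [ 680.10885788 -129.38072314  233.        ] tip [ 636.51142757 -104.22225544  233.        ] redmark [ 612.98856497 -163.80178024  214.        ]
(300, 150) [720.5 -51.8 212.7]
(320, 200) [ 588.7 -101.8  211.1]
(330, 180) [ 640.3 -127.7  215.4]
(345, 190) [ 614.8 -165.5  214.2]
```

View pics/c.png

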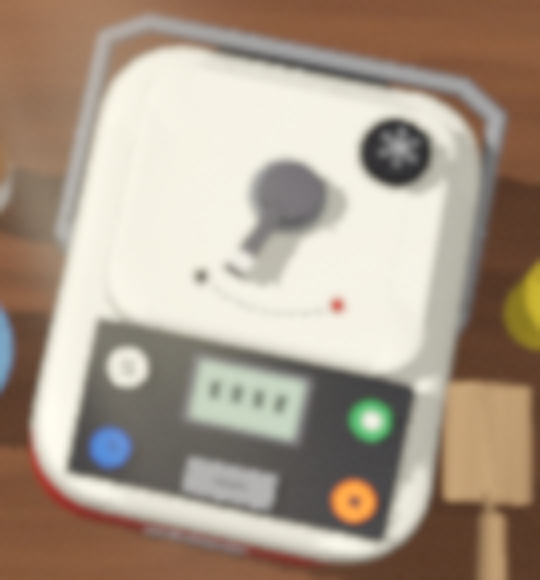

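Request:
{"api": "jog_arm", "payload": {
  "commands": [
    [[-35, -20, -20, 0, 0, -2.3, 0], [-75, -45, -35, 0, 0, -4.6, 0], [-115, -70, -50, 0, 0, -7, 0], [-155, -95, -65, 0, 0, -9.2, 0], [-195, -120, -80, 0, 0, -11.4, 0]]
  ]
}}

```text
time_s: 0.6
eef_pos: [346.9, 319.2, 311.7]
ee_rot: [[-0.981, 0.195, -0.0], [0.195, 0.981, -0.0], [0.0, -0.0, -1.0]]
wrist_force: [0.9, 0.3, 0.2]
width: 12.4
grip_force: 0.0
```

Request:
{"api": "jog_arm", "payload": {
  "commands": [
    [[-34, -36, 0, 0, 0, 0, 0], [-68, -72, 0, 0, 0, 0, 0], [-102, -108, 0, 0, 0, 0, 0], [-136, -144, 0, 0, 0, 0, 0], [-170, -180, 0, 0, 0, 0, 0]]
  ]
}}

```text
time_s: 1.1
eef_pos: [478.1, 108.9, 311.2]
ee_rot: [[-0.98, 0.198, -0.0], [0.198, 0.98, 0.0], [0.0, 0.0, -1.0]]
wrist_force: [0.5, 1.1, 0.1]
width: 0.2
grip_force: 0.0
```

Request:
{"api": "jog_arm", "payload": {
  "commands": [
    [[-34, -36, 0, 0, 0, 0, 0], [-68, -72, 0, 0, 0, 0, 0], [-102, -108, 0, 0, 0, 0, 0], [-135, -144, 0, 0, 0, 0, 0], [-135, -144, 0, 0, 0, 0, 0]]
  ]
}}

```text
time_s: 1.6
eef_pos: [583.2, -61.6, 308.4]
ee_rot: [[-0.979, 0.202, -0.003], [0.202, 0.979, -0.001], [0.003, -0.001, -1.0]]
wrist_force: [0.1, 0.6, -0.6]
width: -0.0
grip_force: 0.0
```

Run:
```python
from plant import r, imaging
import pickle;from h import *
w=imaging.get_image("wrist");pickle.dump(w,open("w1.pkl","wb"))
cv2.imwrite("pics/w1.png",w["frame"]);print(w["origin"],np.round(w["orientation"],3).tolist(),w["fx"])
s=r.observe();print(s["time_s"],s["eef_pos"],s["width"],s["wrist_force"])
```

```text
[503.13059827 -43.35974827 450.5633423 ] [[0.202, 0.928, 0.313], [0.979, -0.191, -0.065], [-0.001, 0.319, -0.948]] 284.36553801445314
1.65 [582.14824192 -59.45752518 309.1662647 ] -0.13783496613206 [ 0.27313176 -0.11548619  0.15674093]
```

View pics/w1.png

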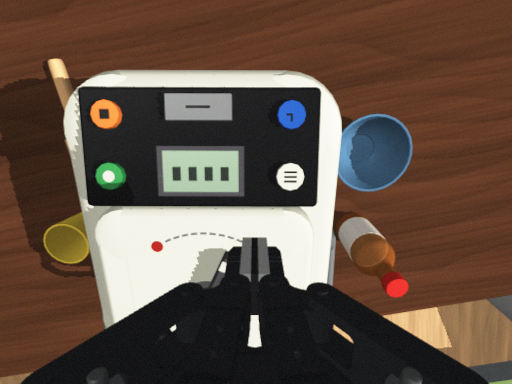

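The wrist view shows menu at (290,177), cook (110,176), the red mark at (157,246) and the lever tip near (218,262), partly behind the fingers. I'll triangulate the wrist view against the top view.

Run:
```python
import pickle;from h import *
d=pickle.load(open("im0.pkl","rb"));w=pickle.load(open("w1.pkl","rb"))
W=dict(cook=blob(w,*C["cook"],(90,155,130,195)),timer=blob(w,*C["timer"],(270,95,312,135)),cancel=blob(w,*C["cancel"],(85,95,130,135)),menu=blob(w,(0,0,120),(179,60,255),(272,160,308,194)),red=blob(w,(0,150,80),(6,255,255),(145,235,170,256)))
T=dict(cook=(352.1,219.7),timer=(286.8,226.7),cancel=(348,239.9),menu=(291.4,206.2),red=(260+337/4,115+305/4))
for k in W:
    b=W[k];p,e=tri([ray(w,*b[:2]),ray(d["top"],*T[k])])
    z=w["depth"][int(b[1]),int(b[0])];o,r_=ray(w,*b[:2]);print(k,np.round(b,1),"tri",np.round(p,1),np.round(e,1),"depth",np.round(o+r_*z,1),"plane", np.round(pt(w,*b[:2],{'red':214,'cook':216.5,'menu':216.5}.get(k,207.5)),1))
print("hub",pt(d["top"],260+287/4,115+193/4,233),"bar",pt(d["top"],260+245/4,115+255/4,233))
```

```text
cook [110.5 175.  543. ] tri [ 541.  -183.8  202. ] [0.6 0.6] depth [ 539.5 -176.1  215.6] plane [ 539.3 -175.6  216.5]
timer [291.3 114.1 663. ] tri [520.2 -16.9 213.7] [1. 1.] depth [521.7 -16.  207. ] plane [521.7 -16.1 207.5]
cancel [105.8 113.8 680. ] tri [ 489.8 -174.4  190.4] [0.1 0.1] depth [ 490.5 -166.6  205.7] plane [ 490.6 -165.8  207.5]
menu [289.9 176.2 575. ] tri [569.3 -27.4 224.4] [0.7 0.7] depth [571.6 -26.3 214.5] plane [571.1 -26.4 216.5]
red [156.6 246.1  79. ] tri [ 613.8 -162.9  210.1] [2.1 2.1] depth [ 613.3 -159.3  214.5] plane [ 613.5 -159.5  214. ]
hub [ 679.98385258 -129.96020725  233.        ] bar [ 639.30740754 -102.59153107  233.        ]
```

Request:
{"api": "jog_arm", "payload": {
  "commands": [
    [[-20, 1, 0, 0, 0, 0, 0], [-40, 2, 0, 0, 0, 0, 0], [-60, 3, 20, 0, 0, 0, 0], [-60, 3, 40, 0, 0, 0, 0], [-60, 3, 50, 0, 0, 0, 0]]
  ]
}}

```text
time_s: 2.15
eef_pos: [640.5, -64.7, 258.9]
ee_rot: [[-0.981, 0.196, -0.003], [0.196, 0.981, 0.0], [0.003, -0.0, -1.0]]
wrist_force: [0.7, -0.0, 0.2]
width: 0.3
grip_force: 0.0
```

```bash
cat > st.py <<'E'
from plant import r
import numpy as np
s=r.observe();p=np.array(s["eef_pos"]);R=np.array(s["ee_rot"])
print(s["time_s"],np.round(p,1),"F",np.round(s["wrist_force"],2),"tool-frame to menu,cook,pivot:",[np.round(R.T@(np.array(q)-p),1).tolist() for q in [(571.2,-27.5,215.5),(539.3,-178,215.5),(679,-129,233)]])
E
python3 st.py
```

```text
2.15 [640.5 -64.7 258.9] F [ 0.71 -0.03  0.19] tool-frame to menu,cook,pivot: [[75.1, 22.9, 43.6], [76.8, -130.9, 43.6], [-50.5, -55.4, 25.7]]
```

Request:
{"api": "jog_arm", "payload": {
  "commands": [
    [[0, 0, 10, 0, 0, 0, 0], [0, 0, 20, 0, 0, 0, 0], [0, 0, 28, 0, 0, 0, 0], [0, 0, 35, 0, 0, 0, 0], [0, 0, 35, 0, 0, 0, 0]]
  ]
}}

```text
time_s: 2.65
eef_pos: [640.4, -65.8, 225.4]
ee_rot: [[-0.98, 0.198, -0.001], [0.198, 0.98, 0.0], [0.001, -0.0, -1.0]]
wrist_force: [0.2, 0.3, 0.8]
width: -0.0
grip_force: 0.0
```

```bash
python3 st.py
python3 - <<'E'
from plant import imaging
import pickle;from h import *
d={n:imaging.get_image(n) for n in ("scene","wrist")}
a=cv2.resize(d["scene"]["frame"][120:220,110:280],(800,470),interpolation=cv2.INTER_CUBIC)
cv2.imwrite("pics/d.png",a)
E
```

```text
2.65 [640.4 -65.8 225.4] F [0.19 0.29 0.79] tool-frame to menu,cook,pivot: [[75.4, 23.9, 10.0], [76.9, -130.0, 10.0], [-50.3, -54.3, -7.6]]
```

View pics/d.png

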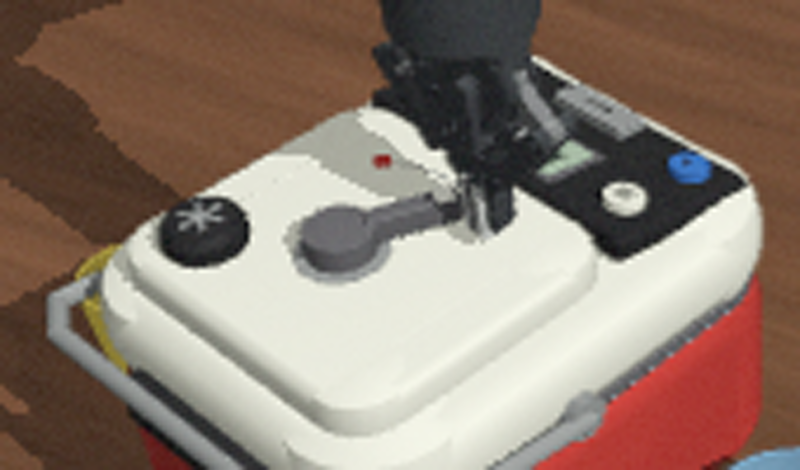

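Request:
{"api": "jog_arm", "payload": {
  "commands": [
    [[0, -8, 1, 0, 0, 0, 0], [0, -16, 2, 0, 0, 0, 0], [0, -24, 2, 0, 0, 0, 0], [0, -32, 2, 0, 0, 0, 0], [0, -40, 2, 0, 0, 0, 0]]
  ]
}}

```text
time_s: 3.25
eef_pos: [632.6, -106.0, 224.4]
ee_rot: [[-0.98, 0.198, 0.0], [0.198, 0.98, 0.0], [-0.0, 0.0, -1.0]]
wrist_force: [-2.0, 1.7, 0.8]
width: -0.6
grip_force: 0.8
```

Request:
{"api": "jog_arm", "payload": {
  "commands": [
    [[0, -5, 0, 0, 0, 0, 0], [0, -10, 0, 0, 0, 0, 0], [1, -15, 0, 0, 0, 0, 0], [2, -20, 0, 0, 0, 0, 0], [2, -24, 0, 0, 0, 0, 0]]
  ]
}}

```text
time_s: 3.75
eef_pos: [626.0, -128.6, 224.3]
ee_rot: [[-0.98, 0.198, 0.0], [0.198, 0.98, -0.0], [-0.0, -0.0, -1.0]]
wrist_force: [0.6, 1.1, 0.6]
width: 0.3
grip_force: 0.5
```

```bash
python3 st.py
python3 - <<'E'
from plant import imaging
from h import *
d={n:imaging.get_image(n) for n in ("scene",)}
a=cv2.resize(d["scene"]["frame"][120:220,110:280],(800,470),interpolation=cv2.INTER_CUBIC)
cv2.imwrite("pics/e.png",a)
E
```

```text
3.75 [ 626.  -128.6  224.3] F [0.59 1.14 0.62] tool-frame to menu,cook,pivot: [[73.7, 88.3, 8.8], [75.2, -65.6, 8.8], [-52.0, 10.1, -8.6]]
```

View pics/e.png

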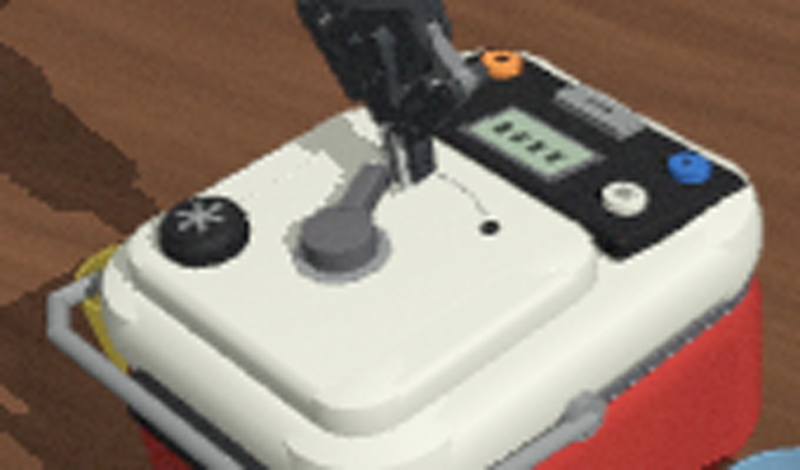

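The lever is well across, near the red mark. I'll continue in small steps until I feel the stop.

Request:
{"api": "jog_arm", "payload": {
  "commands": [
    [[-1, -2, 0, 0, 0, 0, 0], [-2, -3, 0, 0, 0, 0, 0], [-3, -5, 0, 0, 0, 0, 0], [-4, -6, 0, 0, 0, 0, 0], [-4, -7, 0, 0, 0, 0, 0]]
  ]
}}

```text
time_s: 4.3
eef_pos: [628.2, -134.9, 224.1]
ee_rot: [[-0.98, 0.197, -0.001], [0.197, 0.98, 0.002], [0.002, 0.002, -1.0]]
wrist_force: [-2.6, 8.9, 1.2]
width: 0.1
grip_force: 4.5
```

Request:
{"api": "jog_arm", "payload": {
  "commands": [
    [[0, -1, 0, 0, 0, 0, 0], [0, -1.5, 0, 0, 0, 0, 0], [0, -2, 0, 0, 0, 0, 0], [0, -2.5, 0, 0, 0, 0, 0], [0, -3, 0, 0, 0, 0, 0]]
  ]
}}

```text
time_s: 4.8
eef_pos: [628.1, -135.9, 224.1]
ee_rot: [[-0.981, 0.195, -0.0], [0.195, 0.981, 0.005], [0.001, 0.005, -1.0]]
wrist_force: [-1.5, 15.8, 0.9]
width: 0.2
grip_force: 7.4
```

```bash
python3 st.py
```

```text
4.8 [ 628.1 -135.9  224.1] F [-1.52 15.8   0.86] tool-frame to menu,cook,pivot: [[77.0, 95.2, 9.2], [78.9, -58.7, 8.5], [-48.6, 16.8, -8.8]]
```

The force jumped to 16 N, so the lever is at its stop. I'll back off and lift.

Request:
{"api": "jog_arm", "payload": {
  "commands": [
    [[0, 8, 0, 0, 0, 0, 0], [0, 18, -5, 0, 0, 0, 0], [0, 30, -25, 0, 0, 0, 0], [0, 45, -50, 0, 0, 0, 0], [0, 60, -50, 0, 0, 0, 0]]
  ]
}}

```text
time_s: 5.3
eef_pos: [640.9, -79.4, 278.3]
ee_rot: [[-0.98, 0.198, 0.005], [0.198, 0.98, -0.001], [-0.006, -0.0, -1.0]]
wrist_force: [1.0, -0.2, 0.2]
width: -0.4
grip_force: 0.0
```

Request:
{"api": "jog_arm", "payload": {
  "commands": [
    [[20, 10, 0, 0, 0, 0, 0], [40, 20, 0, 0, 0, 0, 0], [60, 30, 0, 0, 0, 0, 0], [75, 38, 10, 0, 0, 0, 0], [75, 38, 20, 0, 0, 0, 0]]
  ]
}}

```text
time_s: 5.8
eef_pos: [573.2, -26.6, 254.9]
ee_rot: [[-0.981, 0.196, 0.002], [0.196, 0.981, -0.0], [-0.002, 0.0, -1.0]]
wrist_force: [-0.1, 0.3, 0.7]
width: 0.2
grip_force: 0.0
```

```bash
python3 st.py
python3 - <<'E'
from plant import imaging
from h import *
import pickle
d={n:imaging.get_image(n) for n in ("scene","top","wrist")}
o=pickle.load(open("im0.pkl","rb"))
for n,bx in (("top",(265,110,390,262)),("scene",(120,125,275,200))):
  for k in ("cancel","cook"): print(n,k,np.round(blob(d[n],*C[k],bx),1),np.round(blob(o[n],*C[k],bx),1))
a=cv2.resize(d["scene"]["frame"][120:220,110:280],(600,352),interpolation=cv2.INTER_CUBIC)
b=cv2.resize(d["wrist"]["frame"],(320,240));a2=np.zeros((592,600,3),np.uint8);a2[:352]=a;a2[352:,:320]=b
a2[352:,330:600]=cv2.resize(d["top"]["frame"][115:260,260:395],(270,240))
cv2.imwrite("pics/f.png",a2)
E
```

```text
5.8 [573.2 -26.6 254.9] F [-0.06  0.31  0.68] tool-frame to menu,cook,pivot: [[1.9, -1.2, 39.4], [3.6, -155.1, 39.3], [-123.8, -79.6, 22.1]]
top cancel [267. 229.   3.] [348.  239.9  94. ]Traceback (most recent call last):
  File "<stdin>", line 7, in <module>
    return _wrapfunc(a, 'round', decimals=decimals, out=out)
    return _wrapit(obj, method, *args, **kwds)
    result = getattr(arr, method)(*args, **kwds)
TypeError: unsupported operand type(s) for *: 'NoneType' and 'float'
```

Arm occludes the top view; use scene and wrist only.

Run:
```python
from plant import imaging
from h import *
d={n:imaging.get_image(n) for n in ("scene","wrist")}
w=d["wrist"]
b=blob(w,(0,0,120),(179,60,255),(200,120,300,260));print("wrist menu?",b)
a2=np.zeros((592,640,3),np.uint8);a2[:352,:600]=cv2.resize(d["scene"]["frame"][120:220,110:280],(600,352),interpolation=cv2.INTER_CUBIC)
a2[352:,:320]=cv2.resize(w["frame"],(320,240));cv2.imwrite("pics/f.png",a2)
```

```text
wrist menu? (np.float64(293.91890080428954), np.float64(196.2479892761394), np.int32(1492))
```

View pics/f.png

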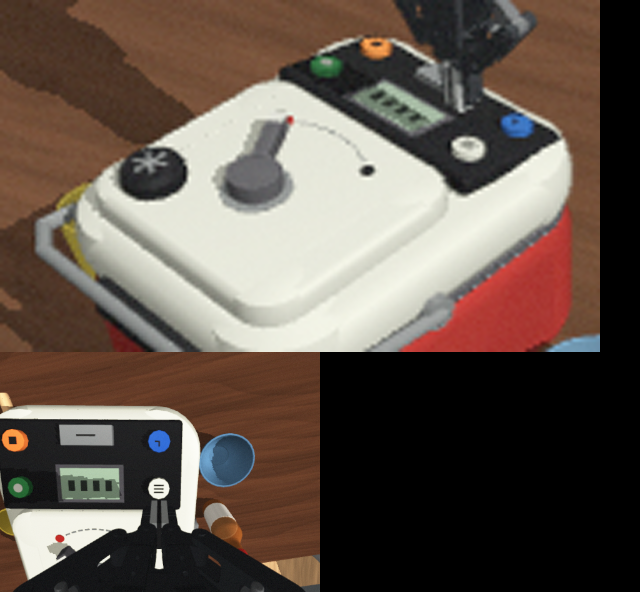

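The lever lines up with the red mark. A quick check of the key positions from this pose:

```bash
python3 - <<'E'
from plant import imaging
from h import *
w=imaging.get_image("wrist")
for n,lo,hi,bx,z in (("menu",(0,0,120),(179,60,255),(300,200,340,238),215.5),("cook",*C["cook"],(5,190,60,245),215.5),("timer",*C["timer"],(300,120,340,170),206.5)):
    b=blob(w,lo,hi,bx);print(n,np.round(b,1),np.round(pt(w,*b[:2],z),1),w["depth"][int(b[1]),int(b[0])])
    if n=="menu":o,d=ray(w,*b[:2]);print(np.round(o+d*w["depth"][int(b[1]),int(b[0])],1))
E
python3 st.py
```

```text
menu [307.4 217.9 602. ] [578.7  10.1 215.5] 223.88318
[590.5  12.9 190.3]
cook [ 30.1 215.9 702. ] [ 539.4 -177.   215.5] 197.84508
timer [334.2 149.8  97. ] [537.2  35.5 206.5] 375.24564
6.1 [574.5 -28.3 254.3] F [ 0.72 -0.48 -0.68] tool-frame to menu,cook,pivot: [[3.4, 0.2, 38.8], [4.9, -153.7, 38.8], [-122.4, -78.0, 21.4]]
```

Request:
{"api": "jog_arm", "payload": {
  "commands": [
    [[3, 0, 10, 0, 0, 0, 0], [3, 0, 20, 0, 0, 0, 0], [3, 0, 28, 0, 0, 0, 0], [3, 0, 34, 0, 0, 0, 0], [3, 0, 34, 0, 0, 0, 0]]
  ]
}}

```text
time_s: 6.6
eef_pos: [570.7, -27.4, 219.2]
ee_rot: [[-0.98, 0.198, -0.002], [0.198, 0.98, 0.0], [0.002, -0.0, -1.0]]
wrist_force: [0.1, 0.3, -0.3]
width: 0.3
grip_force: 0.0
```

```bash
python3 st.py
```

```text
6.6 [570.7 -27.4 219.2] F [ 0.07  0.3  -0.32] tool-frame to menu,cook,pivot: [[-0.5, 0.0, 3.7], [1.1, -153.8, 3.7], [-126.2, -78.2, -14.0]]
```

Descend 5 mm slowly and check the force.

Request:
{"api": "jog_arm", "payload": {
  "commands": [
    [[0, 0, 1, 0, 0, 0, 0], [0, 0, 2, 0, 0, 0, 0], [0, 0, 3, 0, 0, 0, 0], [0, 0, 4, 0, 0, 0, 0], [0, 0, 5, 0, 0, 0, 0]]
  ]
}}

```text
time_s: 7.1
eef_pos: [571.2, -27.4, 215.5]
ee_rot: [[-0.98, 0.197, 0.001], [0.197, 0.98, -0.0], [-0.001, 0.0, -1.0]]
wrist_force: [0.2, 0.2, 1.3]
width: 0.0
grip_force: 0.7
```

Request:
{"api": "jog_arm", "payload": {
  "commands": [
    [[0, 0, 1, 0, 0, 0, 0], [0, 0, 2, 0, 0, 0, 0], [0, 0, 3, 0, 0, 0, 0], [0, 0, 3, 0, 0, 0, 0], [0, 0, 3, 0, 0, 0, 0]]
  ]
}}

```text
time_s: 7.6
eef_pos: [571.2, -27.4, 212.6]
ee_rot: [[-0.98, 0.198, 0.001], [0.198, 0.98, -0.0], [-0.001, 0.0, -1.0]]
wrist_force: [1.9, 0.4, 3.8]
width: 0.1
grip_force: 1.9
```

```bash
python3 st.py
```

```text
7.6 [571.2 -27.4 212.6] F [1.91 0.36 3.77] tool-frame to menu,cook,pivot: [[-0.0, -0.1, -2.9], [1.5, -154.0, -2.9], [-125.8, -78.3, -20.3]]
```

Request:
{"api": "jog_arm", "payload": {
  "commands": [
    [[0, 0, 0.7, 0, 0, 0, 0], [0, 0, 1.5, 0, 0, 0, 0], [0, 0, 1.8, 0, 0, 0, 0], [0, 0, 1.8, 0, 0, 0, 0], [0, 0, 1.8, 0, 0, 0, 0]]
  ]
}}

```text
time_s: 8.1
eef_pos: [571.2, -27.4, 211.1]
ee_rot: [[-0.98, 0.198, 0.001], [0.198, 0.98, -0.0], [-0.001, 0.0, -1.0]]
wrist_force: [1.2, -0.8, 7.4]
width: 0.2
grip_force: 3.6
```

Request:
{"api": "jog_arm", "payload": {
  "commands": [
    [[0, 0, -5, 0, 0, 0, 0], [0, 0, -20, 0, 0, 0, 0], [0, 0, -50, 0, 0, 0, 0], [2, -30, -50, 0, 0, 0, 0], [2, -70, -50, 0, 0, 0, 0]]
  ]
}}

```text
time_s: 8.6
eef_pos: [555.0, -95.0, 260.7]
ee_rot: [[-0.981, 0.195, -0.001], [0.195, 0.981, 0.0], [0.001, 0.0, -1.0]]
wrist_force: [-0.4, -0.2, -0.2]
width: -0.0
grip_force: 0.0
```

Request:
{"api": "jog_arm", "payload": {
  "commands": [
    [[0, -30, 0, 0, 0, 0, 0], [0, -60, 0, 0, 0, 0, 0], [0, -84, 0, 0, 0, 0, 0], [0, -84, 0, 0, 0, 0, 0], [0, -84, 0, 0, 0, 0, 0]]
  ]
}}

```text
time_s: 9.1
eef_pos: [538.2, -177.9, 259.9]
ee_rot: [[-0.98, 0.199, -0.002], [0.199, 0.98, 0.001], [0.002, 0.0, -1.0]]
wrist_force: [0.2, -0.3, 0.1]
width: 0.1
grip_force: 0.0
```

```bash
python3 st.py
```

```text
9.1 [ 538.2 -177.9  259.9] F [ 0.16 -0.33  0.11] tool-frame to menu,cook,pivot: [[-2.6, 154.0, 44.5], [-1.2, 0.1, 44.4], [-128.3, 75.9, 26.7]]
```

The menu key bottomed at 7.4 N, so it was tapped and released. Cook key next, going down to about z = 212.

Request:
{"api": "jog_arm", "payload": {
  "commands": [
    [[-1, 0, 12, 0, 0, 0, 0], [-1, 0, 24, 0, 0, 0, 0], [-1, 0, 34, 0, 0, 0, 0], [-1, 0, 40, 0, 0, 0, 0], [-1, 0, 42, 0, 0, 0, 0]]
  ]
}}

```text
time_s: 9.6
eef_pos: [539.3, -177.7, 217.3]
ee_rot: [[-0.98, 0.197, -0.001], [0.197, 0.98, 0.0], [0.001, 0.0, -1.0]]
wrist_force: [0.4, -0.2, -0.1]
width: -0.2
grip_force: 0.0
```

Request:
{"api": "jog_arm", "payload": {
  "commands": [
    [[0, 0, 1, 0, 0, 0, 0], [0, 0, 2, 0, 0, 0, 0], [0, 0, 3, 0, 0, 0, 0], [0, 0, 4, 0, 0, 0, 0], [0, 0, 5, 0, 0, 0, 0]]
  ]
}}

```text
time_s: 10.1
eef_pos: [540.0, -178.2, 214.0]
ee_rot: [[-0.98, 0.198, 0.001], [0.198, 0.98, -0.0], [-0.001, -0.0, -1.0]]
wrist_force: [1.0, -0.4, 3.8]
width: -0.1
grip_force: 1.3
```

Request:
{"api": "jog_arm", "payload": {
  "commands": [
    [[0, 0, 0.8, 0, 0, 0, 0], [0, 0, 1.6, 0, 0, 0, 0], [0, 0, 2.2, 0, 0, 0, 0], [0, 0, 2.2, 0, 0, 0, 0], [0, 0, 2.2, 0, 0, 0, 0]]
  ]
}}

```text
time_s: 10.6
eef_pos: [539.8, -178.2, 211.6]
ee_rot: [[-0.98, 0.198, 0.001], [0.198, 0.98, -0.0], [-0.001, -0.0, -1.0]]
wrist_force: [3.5, -0.1, 5.9]
width: -0.1
grip_force: 2.3
```

Request:
{"api": "jog_arm", "payload": {
  "commands": [
    [[0, 0, -5, 0, 0, 0, 0], [0, 0, -20, 0, 0, 0, 0], [0, 0, -50, 0, 0, 0, 0], [20, 0, -90, 0, 0, 0, 0], [40, 0, -120, 0, 0, 0, 0]]
  ]
}}

```text
time_s: 11.1
eef_pos: [499.4, -170.0, 332.5]
ee_rot: [[-0.98, 0.197, -0.002], [0.197, 0.98, 0.0], [0.002, 0.0, -1.0]]
wrist_force: [1.0, 0.1, -0.2]
width: -0.1
grip_force: 0.0
```

Request:
{"api": "jog_arm", "payload": {
  "commands": [
    [[30, 0, 0, 0, 0, 0, 0], [60, 0, 0, 0, 0, 0, 0], [60, 0, 0, 0, 0, 0, 0], [60, 0, 0, 0, 0, 0, 0], [60, 0, 0, 0, 0, 0, 0]]
  ]
}}

```text
time_s: 11.6
eef_pos: [441.9, -158.4, 330.8]
ee_rot: [[-0.98, 0.197, -0.001], [0.197, 0.98, 0.0], [0.001, 0.0, -1.0]]
wrist_force: [-0.5, 0.6, -0.6]
width: -0.2
grip_force: 0.0
```

```bash
python3 st.py
python3 - <<'E'
from plant import imaging
from h import *
d=imaging.get_image("scene")
cv2.imwrite("pics/g.png",cv2.resize(d["frame"][120:300,90:330],(800,600),interpolation=cv2.INTER_CUBIC))
E
```

```text
11.6 [ 441.9 -158.4  330.8] F [-0.49  0.59 -0.63] tool-frame to menu,cook,pivot: [[-101.0, 153.9, 115.3], [-99.5, 0.1, 115.2], [-226.7, 75.7, 97.6]]
```

View pics/g.png

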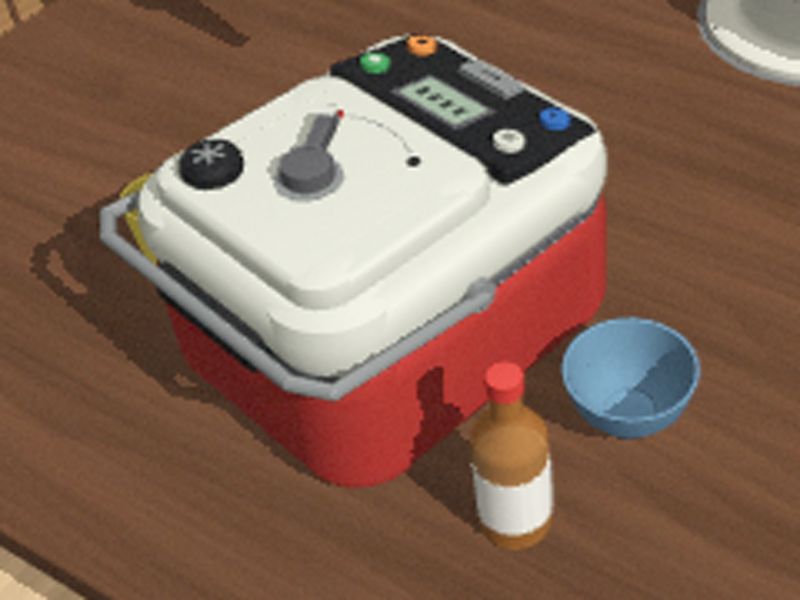

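The lever is at the red mark (340,114), the keys are up, and the bowl and bottle are in place with the arm clear.

```bash
python3 -c "
from plant import r
print(r.sign_off())"
```

```text
the job is handed in; nothing more can be done
None
```

I pushed the lid-lock lever to its stop at the red mark, tapped the menu key and then the cook key (each released), and handed the job in at about 11.7 s; no verdict came back, and I did not re-check the cup and paddle positions at the end.

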